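# Start a thread with the bench hand tapper

### The arm

A 7-joint arm with a two-finger parallel gripper is mounted at the origin on the work surface. World frame = base frame: x ahead of the robot, y to its left, z up, the work surface at z = 0. Lengths are in mm, angles in rad, forces in N, time in s.
With the tool pointing down it reaches from about 400 to 875 mm from the base axis. Payload 4.4 kg.
Tool frame: the origin (TCP) lies at the very end of the fingers, on their centre line; the grasp point (between the pads) lies 19 mm behind it; z points along the fingers, y is the line along which they close (so a half turn about z gives the same grasp; the last joint's range is limited). The gripper opens to 85 mm and grips with 20 to 120 N. Pads are 22 mm wide; open, the fingers measure 114 mm over their backs; the gripper's body (76 mm by 85 mm) begins 54 mm behind the grasp point. The pads swing forward as they close: fully open they stand 13 mm farther back than shut.
Start: joints at [1.134, 0.628, 0.038, 1.517, -0.027, 0.996, -0.02], TCP at [235.563, -605.828, 231.313] pointing down, gripper open.
Joint ranges: [-3.06, 3.06], [-0.37, 2.12], [-1.25, 1.32], [0.18, 2.47], [-1.1, 4.24], [0.23, 1.98], [-2.94, 2.94]. Speed limits (rad/s): [2.57, 2.57, 3.14, 3.14, 3.14, 3.14, 3.14].

### API

Orientations are given as [roll, pitch, yaw] about the fixed x, y, z axes, in that order (R = Rz(yaw) Ry(pitch) Rx(roll)).
In Python, from cell import sensors, get_image, camera_params, order gives the robot as it stands.
- The arm moves only by the shell command python3 -m inch 'ROWS' [OPENING]. ROWS is JSON, a list that holds one entry, the list of rows, each a list of 4 numbers: the shift along the tool's x, y, z in cm, then the turn about the tool's z in degrees. A call has 1 to 8 rows; each row is the pose to reach, as a shift and turn from the pose commanded when the call began, along the tool's axes at that moment; what a row does not reach only later rows make up. A row lasts 1/12 s, in which the tool goes at most 41.7 mm and 7.16 degrees, less where a joint would pass 70% of its speed; a pose out of reach is approached as far as the arm can. A call with a gripper value outside its range is refused whole. OPENING is the finger opening in cm, from 0 to 8.54, set as the call begins (- or left out, the last holds). The fingers move at their own pace and stop on an object; the grip force is fixed at half the most. Time passes only in rows, so rows that repeat a pose let the fingers close. It gives the time, the measured TCP pose, the force, the opening and the grip force at its end, in the units of the state.
- sensors.read_state(): the state, without advancing time (a new reading comes with each control period).
- get_image(name): name is "scene" or "top" or "wrist"; returns the picture (400x640x3 uint8, blue, green, red); there is no depth.
- camera_params(name): a dict with "mtx" (3x3 intrinsics, pixels), "rvec" (rotation vector, rad) and "tvec" (3), from world to camera coordinates, as OpenCV has them. Camera axes: x right, y down, z forward; pixel columns grow to the right and rows downward; lengths in mm; the calibration is good to about 2 mm. A picture is of the moment at which its call begins: read the wrist's pose just before it. camera_params takes no time and is no camera call; for the wrist camera it gives the pose at the moment of the call.
- order.finish_job(): hands the job in; it is judged then, once.
The state is a dict: "clock": time; "qpos": joint angles; "qd": joint speeds; "tau": joint torques, N m; "eef_pos": TCP position; "tool_rot": TCP orientation; "force": force on the tool from outside, world axes, zero at the start; "torque": the same for the moment, N m; "width": finger opening in mm; "gripper_force": force on a finger pad.
Only numpy, scipy, OpenCV 4.12 (cv2) and the standard library are available. Lean on these libraries where they do the work, as an engineer would, in place of code of your own. Each camera call takes 0.05 s, during which the arm holds its last target. There are 200 camera calls.

### The job

Swing the hand tapper's arm over the clamped stove-door casting until the tap stands over the drilled hole, then take the crank handle and press the spindle down until the tap is seated in the hole. Cut the thread the proper way: crank half a turn clockwise (seen from above), a quarter turn back to break the chip, and so on by half a turn forward and a quarter back until the tap has gone one full turn in from where it started; then let go and leave it standing there, without disturbing the tools and parts lying around.

Things in the scene. Friction and masses are not known exactly. Their poses are not given: they have to be found in the camera images.
- column_top (a point): Centre of the top of the hand tapper's fixed steel column (34 mm across, 216 mm above the bench). The arm's hinge axis is vertical and runs through this point. The machine's grey base plate is 410 x 220 mm and 18 mm thick; it is bolted down and reaches 350 mm from the column towards the robot.
- swing_arm (a joint): Swing of the grey horizontal arm about the column, rad; 0 = along the middle of the base plate, growing anticlockwise seen from above. It moves only when pushed (about 0.25 N m of friction) and stays where it is left. The spindle's axis is 210 mm from the column's axis. It turns 1.3 rad to either side; nothing stops it over the hole.
- beam_grip (a point): Point on the middle of the arm's flat top, 120 mm from the column's axis and 90 mm from the spindle's axis, 200 mm above the bench. The arm here is a level bar 26 mm wide and 38 mm deep (162 to 200 mm above the bench), free on both sides, good to pinch from above.
- tap_tip (a point): Lower end of the tap, on the spindle's axis. With the spindle up it is 62 mm above the bench, 12 mm above the boss's top. The tap is an M12 steel tap, 50 mm of it showing below a dark chuck.
- hole (a point): Centre of the mouth of the drilled hole, on top of the round boss (40 mm across) in the middle of the small dark cast stove door (180 x 150 mm, rim 46 mm above the bench) clamped on the base plate; the boss's bright machined top is 50 mm above the bench. The through hole is 11 mm wide with a 20 mm countersink, which guides the tap in from up to 6 mm off-centre. The hole lies exactly on the arc of the tap, 210 mm from the column's axis. z is up.
- quill (a joint): How far the spindle (with crank, chuck and tap) has been pressed down, m: 0 = up, 0.024 = fully down, tap seated with its tip 12 mm below the boss's top. It takes about 5 N to press down and stays where it is left; it is lifted with about 17 N.
- spindle (a joint): Angle of the crank and tap, rad: 0 at the start, growing clockwise seen from above (right-hand thread, going in); it feeds 1.75 mm down per turn. It takes about 0.3 N m (5 N at the handle) and stays where it is left.
- handle_mid (a point): Middle of the crank's upright black handle, on the handle's axis, 30 mm above its foot. The handle is 24 mm across and 55 mm high, turns freely on its own pin, and stands 60 mm from the spindle's axis on a flat steel crank bar 10 mm thick. At the start the crank points away from the column, within about 25 degrees of the arm's line. With the spindle up this point is 284 mm above the bench, with it down 260 mm (the arm's top is at 200 mm).
- file: Flat file with a wooden handle lying on the bench, 300 mm long, up to 28 mm high, origin underneath near the middle, x along it. A bystander.
- screwdriver: Screwdriver lying on the bench, 200 mm long, x along it. A bystander.
- paste_tin: Round metal tin of cutting paste, 77 mm across and 43 mm high, origin at the centre of its underside. A bystander.
- latch: Dark cast door latch, 127 mm long and 25 mm high, origin at the centre of its underside. A bystander.

How it is judged (in metres and radians):
On the way, in this order (a step that is already met when the one before it is completed fails the run):
1. The arm has been swung over and the tap stands within 6 mm of the hole's axis, still above the boss (horizontal distance between tap_tip and hole below 0.006 m and z of tap_tip in the frame of hole above 0 m), for 0.1 s.
2. The tap has been pressed down into the hole (tip at least 9 mm below the mouth) before being cranked (horizontal distance between tap_tip and hole below 0.003 m and z of tap_tip in the frame of hole below -0.009 m and value of joint spindle below 0.8 rad), for 0.1 s.
3. First half turn forward: the spindle has reached at least 0.42 turn (2.64 rad) (value of joint spindle above 2.64 rad).
4. Backed off by a quarter, to below 0.33 turn (2.07 rad). Cranking on past 0.7 turn (4.4 rad) instead also closes this step, but with the next one already met, which fails the run ((value of joint spindle below 2.07 rad or value of joint spindle above 4.4 rad)).
5. Second half turn forward: the spindle has reached at least 0.67 turn (4.21 rad) (value of joint spindle above 4.21 rad).
6. Backed off again by a quarter, to below 0.58 turn (3.64 rad). Cranking on past 0.95 turn (5.97 rad) instead also closes this step, but with the next one already met, which fails the run ((value of joint spindle below 3.64 rad or value of joint spindle above 5.97 rad)).
7. Third half turn forward: the spindle has reached at least 0.92 turn (5.78 rad) (value of joint spindle above 5.78 rad).
At the end, for the whole second after the job is handed in: The tap stands at rest in the hole (on its axis within 3 mm, tip at least 10.5 mm below the mouth), one full turn in from the start (spindle between 0.92 and 1.08 turn), the handle released and the bystanders where they were (value of joint spindle between 5.78 and 6.8 rad and horizontal distance between tap_tip and hole below 0.003 m and z of tap_tip in the frame of hole below -0.0105 m and velocity of joint spindle between -0.05 and 0.05 rad/s); the robot touches nothing.
It fails at once if The tap is cranked more than about a tenth of a turn past the full turn (beyond 7.0 rad) (value of joint spindle above 7 rad).
It fails at once if The crank is turned anticlockwise from its start (below -0.6 rad) (value of joint spindle below -0.6 rad).
It fails at once if A bystander (file, screwdriver, tin or latch) is shifted by more than 30 mm (distance of any of file, screwdriver, paste_tin, latch from where it was at the start of the episode above 0.03 m).
It also fails if it takes over 72 s, if anything falls off the work surface, if the arm or the gripper's body presses on something with over 40 N, if the wrist force passes 120 N, or if a joint passes its speed limit or range.

## Working session

There is one attempt and no reset: what is moved stays moved. The work goes in short steps, Python scripts to look and compute and a shell command to move; the robot and the scene stay as the last step left them, time stands still between calls to the robot, and variables do not carry over. Pictures are saved under pics/ and viewed, at most 10 in all, crops included, and the job is handed in when it is done.

```bash
mkdir -p pics; ls; python3 - <<'E'
from cell import *
import cv2
s=sensors.read_state(); print({k:s[k] for k in('clock','eef_pos','tool_rot','width','force')})
for n in("scene","top"):
    cv2.imwrite(f"pics/{n}0.png",get_image(n)); p=camera_params(n); print(n,p)
E
```

```text
pics
{'clock': 0.0, 'eef_pos': array([ 235.35427277, -605.2357657 ,  230.3965652 ]), 'tool_rot': array([-3.13972046e+00,  2.74912428e-05,  3.70834739e-01]), 'width': 85.42691766283102, 'force': array([-0.83379255,  1.06321773,  0.44302478])}
scene {'mtx': array([[375.73111372,   0.        , 314.83228095],
       [  0.        , 375.73111372, 199.52796453],
       [  0.        ,   0.        ,   1.        ]]), 'rvec': array([ 1.32291355,  2.4704558 , -0.7116378 ]), 'tvec': array([ 296.91300684, -298.10202072, 1217.98658501])}
top {'mtx': array([[387.75990558,   0.        , 321.07974601],
       [  0.        , 387.75990558, 202.7021622 ],
       [  0.        ,   0.        ,   1.        ]]), 'rvec': array([ 2.1766355 , -2.12317388,  0.18042546]), 'tvec': array([   7.30580988,  587.50141667, 1003.51656392])}
```

View pics/top0.png

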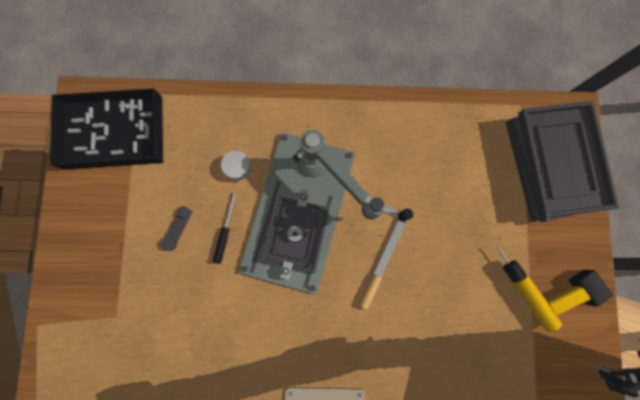

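View pics/scene0.png

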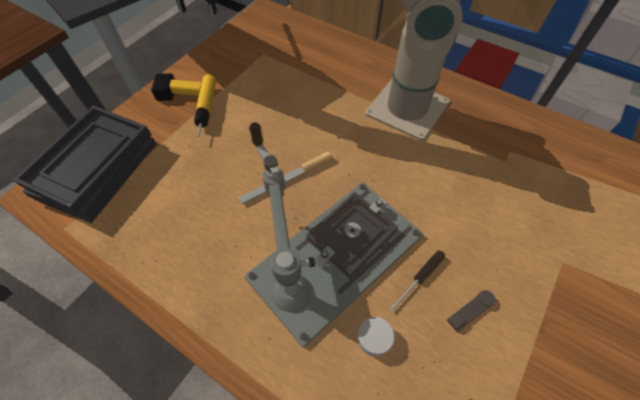

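```bash
cat > h.py <<'E'
import numpy as np, cv2
from cell import *
def pix2w(n,uv,z,p=None):
    p=p or camera_params(n); R=cv2.Rodrigues(p['rvec'])[0]; t=np.ravel(p['tvec'])
    d=R.T@np.linalg.inv(p['mtx'])@[uv[0],uv[1],1]; c=-R.T@t
    return c+d*(z-c[2])/d[2]
def proj(n,X,p=None):
    p=p or camera_params(n)
    return cv2.projectPoints(np.float64(X).reshape(-1,3),p['rvec'],p['tvec'],p['mtx'],None)[0].reshape(-1,2)
E
python3 - <<'E'
from h import *
for n,l in(("top",dict(col=(312,139,216),hole=(295,234,50),hand=(405,214,309),sp=(374,204,225))),("scene",dict(col=(287,258,216),hole=(353,230,50),hand=(255,126,309)))):
    for k,v in l.items(): print(n,k,pix2w(n,v[:2],v[2]).round(1))
a=cv2.imread('pics/top0.png')[110:310,230:430]; b=cv2.imread('pics/scene0.png')[110:310,210:410]
cv2.imwrite('pics/c.png',np.hstack([cv2.resize(i,(400,400),interpolation=cv2.INTER_CUBIC) for i in(a,b)]))
E
```

```text
top col [709.3  48.9 216. ]
top hole [500.5  89.2  50. ]
top hand [ 528.2 -143.6  309. ]
top sp [559.7 -93.9 225. ]
scene col [703.2  52.8 216. ]
scene hole [502.4  93.5  50. ]
scene hand [ 533.4 -143.3  309. ]
```

View pics/c.png

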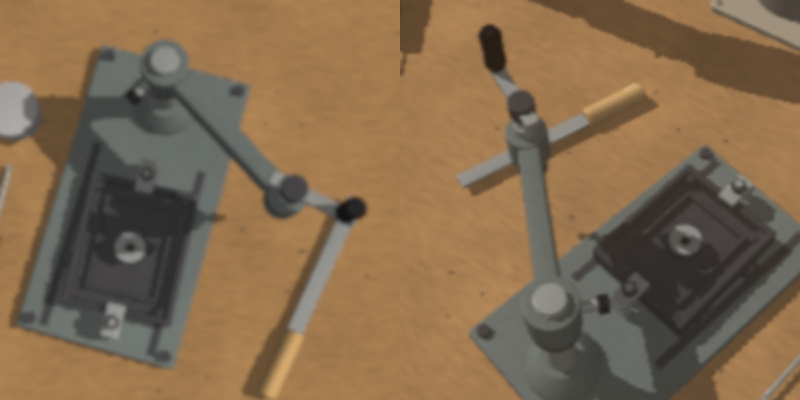

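```bash
cat >> h.py <<'E'
def to(x,y,z,yaw,s=None):
    "shift (cm) and turn (deg) from the present pose to world x,y,z, yaw deg"
    s=s or sensors.read_state(); p=s['eef_pos']; w=s['tool_rot'][2]
    d=np.array([x,y,z])-p; c,n=np.cos(w),np.sin(w)
    t=-((yaw-np.degrees(w)+180)%360-180)
    return np.round([(c*d[0]+n*d[1])/10,(n*d[0]-c*d[1])/10,-d[2]/10,t],2)
E
python3 -m inch '[[[0,0,-6,0],[0,0,-11.5,0],[0,0,-11.5,0],[56.7,-39.2,-11.5,-24],[56.7,-39.2,-11.5,-24],[56.7,-39.2,-11.5,-24],[56.7,-39.2,-11.5,-24],[56.7,-39.2,-11.5,-24]]]' 6
python3 -c "
from h import *
print(to(621,-34,345,45))"
```

```text
clock: 0.77
eef_pos: [352.8, -431.4, 346.1]
tool_rot: [-3.141, -0.0, 0.791]
force: [1.2, 0.5, 0.1]
width: 60.1
gripper_force: 0.0
[47.11 -8.85  0.11  0.35]
```

```bash

python3 -m inch '[[[46.9,-8.8,0,0],[46.9,-8.8,0,0],[46.9,-8.8,0,0],[46.9,-8.8,0,0],[46.9,-8.8,0,0],[46.9,-8.8,0,0],[46.9,-8.8,0,0],[46.9,-8.8,0,0]]]'
python3 -m inch '[[[13.8,-2.6,0,0],[13.8,-2.6,0,0],[13.8,-2.6,0,0],[13.8,-2.6,0,0],[13.8,-2.6,0,0],[13.8,-2.6,0,0]]]'
python3 - <<'E'
from h import *
print(to(621,-34,345,45))
s=sensors.read_state();print(s['eef_pos'],s['tool_rot'])
p=camera_params('wrist'); np.save('w1.npy',p,allow_pickle=True)
cv2.imwrite('pics/w1.png',get_image('wrist'))
print(proj('wrist',[[706,51,216],[501.5,91.3,50],[621,-34,200],[531,-143,309],[559,-94,200]],p))
E
```

```text
clock: 1.43
eef_pos: [539.9, -155.5, 346.1]
tool_rot: [-3.141, 0.0, 0.79]
force: [0.4, -0.9, -0.3]
width: 59.7
gripper_force: 0.0
clock: 1.93
eef_pos: [617.8, -40.5, 345.5]
tool_rot: [-3.141, 0.002, 0.792]
force: [-0.6, -0.3, -0.9]
width: 60.2
gripper_force: 0.0
[ 0.69 -0.23  0.05  0.36]
[617.83640881 -40.54121131 345.48638294] [-3.14066111e+00  1.53487750e-03  7.91619153e-01]
[[313.27951976  46.81577929]
 [198.30633262 154.67480731]
 [313.16225828 182.41366747]
 [327.90675881 385.75507684]
 [311.69223398 258.66281394]]
```

View pics/w1.png

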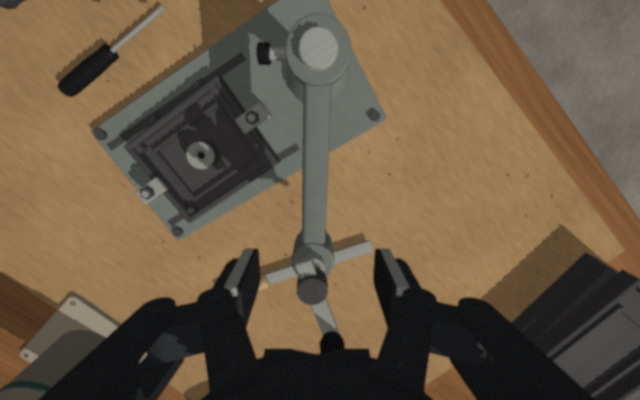

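```bash
python3 - <<'E'
from h import *
p=np.load('w1.npy',allow_pickle=True).item()
f=lambda u,v,z:pix2w('wrist',(u,v),z,p)
c=f(319,47,216);h=f(201,154,50)
g=cv2.cvtColor(cv2.imread('pics/w1.png'),6).astype(int)
print(g[150,296:340],g[210,290:338])
print(c,h,np.hypot(*(h-c)[:2]),np.degrees(np.arctan2(*(h-c)[1::-1])))
for u,v in((317.5,150),(315.5,210)):
    b=f(u,v,200);print(b,np.hypot(*(b-c)[:2]),np.degrees(np.arctan2(*(b-c)[1::-1])))
print(f(332,338,309))
E
```

```text
[ 77  83  92  99 103 101  89  75  73  83  94 102 104 108 106 107 108 107
 109 108 109 107 110 109 110 110 109 109 111 110 111 106 104 105 109 112
 115 118 121 126 131 136 137 136] [124 125 124 126 126 127 127 129 128 127 125 110  84  73  80  92  99 102
 105 105 105 105 106 107 107 108 109 108 110 110 110 110 110 111 111 111
 117 128 133 132 131 129 129 128 129 129 129 128]
[709.29265811  47.54921592 216.        ] [505.15183858  89.10347236  50.        ] 208.32721960536074 168.494249457731
[646.97358607 -13.90789002 200.        ] 87.52509703433205 -135.39899617628936
[601.89725941 -56.6424777  200.        ] 149.63181707807456 -135.86746668991856
[ 566.06855755 -111.11237882  309.        ]
```

```bash

python3 -m inch '[[[0.8,-0.3,4,0.7],[0.8,-0.3,8,0.7],[0.8,-0.3,12,0.7],[0.8,-0.3,15,0.7],[0.8,-0.3,17.5,0.7],[0.8,-0.3,17.5,0.7]]]'
python3 -m inch '[[[0,0,0,0],[0,0,0,0],[0,0,0,0],[0,0,0,0],[0,0,0,0],[0,0,0,0]]]' 2
python3 -c "
from h import *
s=sensors.read_state();p=s['eef_pos'][:2]-[708,49];print(np.hypot(*p),np.degrees(np.arctan2(p[1],p[0])),np.degrees(s['tool_rot'][2]))"
```

```text
clock: 2.48
eef_pos: [616.8, -36.3, 166.2]
tool_rot: [-3.135, 0.009, 0.774]
force: [-1.2, 0.1, 0.1]
width: 59.8
gripper_force: 0.0
clock: 2.98
eef_pos: [622.7, -34.0, 174.0]
tool_rot: [3.138, -0.002, 0.777]
force: [-1.9, -1.8, 7.0]
width: 25.2
gripper_force: 64.1
119.03643211840628 -135.79845701597444 44.4992197112342
```

```bash

python3 -m inch '[[[0.065,-1.244,0,6],[0.26,-2.474,0,12],[0.582,-3.677,0,18],[1.029,-4.84,0,24],[1.594,-5.95,0,30],[2.273,-6.995,0,36],[3.057,-7.963,0,42],[3.937,-8.843,0,48]]]'
python3 -m inch '[[[0.02,-0.6,0,3],[0.06,-1.2,0,6],[0.11,-1.6,0,7.7],[0.11,-1.6,0,7.7],[0.11,-1.6,0,7.7],[0.11,-1.6,0,7.7]]]'
python3 - <<'E'
from h import *
s=sensors.read_state();q=s['eef_pos'][:2]-[708,49];print(np.hypot(*q),np.degrees(np.arctan2(q[1],q[0])),np.degrees(s['tool_rot'][2]))
p=camera_params('wrist'); np.save('w2.npy',p,allow_pickle=True)
i=[get_image(n) for n in('wrist','scene','top')]
cv2.imwrite('pics/w2.png',i[0]);cv2.imwrite('pics/s2.png',i[1]);cv2.imwrite('pics/t2.png',i[2])
u=proj('scene',[[502,90,60]])[0].astype(int); v=proj('top',[[502,90,60]])[0].astype(int)
cr=lambda a,c:cv2.resize(a[c[1]-50:c[1]+50,c[0]-65:c[0]+65],(400,300),interpolation=2)
cv2.imwrite('pics/c2.png',np.vstack([np.hstack([cr(i[1],u),cr(i[2],v)]),cv2.resize(i[0],(800,500))[:300]])); print(u,v)
E
```

```text
clock: 3.65
eef_pos: [589.7, 55.7, 174.0]
tool_rot: [3.14, -0.006, -0.067]
force: [0.7, -5.2, 3.8]
width: 25.0
gripper_force: 63.7
clock: 4.15
eef_pos: [591.8, 71.5, 174.0]
tool_rot: [3.142, -0.006, -0.198]
force: [-0.7, -2.3, 6.8]
width: 24.8
gripper_force: 64.1
118.40631557440437 169.04643853794514 -11.329151491635242
[352 227] [294 233]
```

View pics/c2.png

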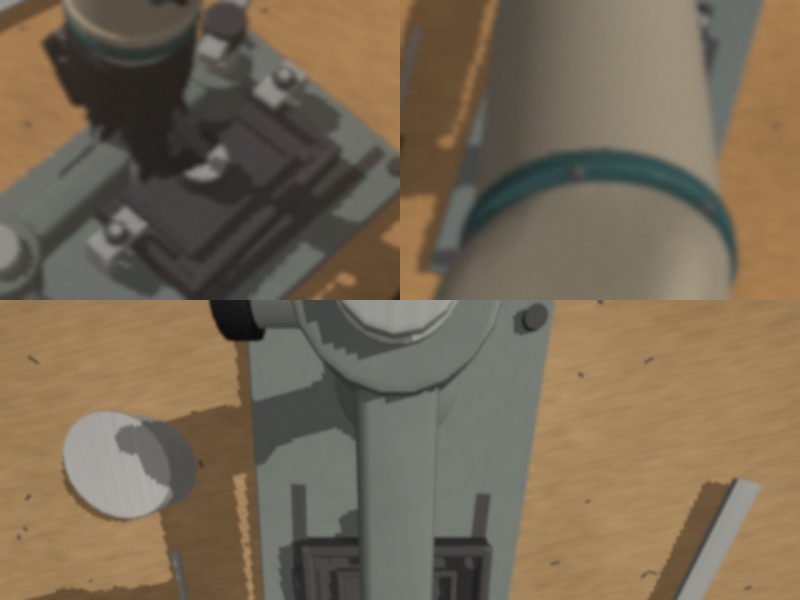

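```bash

python3 -m inch '[[[0,0,0,0],[0,0,0,0],[0,0,0,0],[0,0,-3,0],[0,0,-7,0],[0,0,-11,0],[0,0,-15,0],[0,0,-18.5,0]]]' 6
python3 - <<'E'
from h import *
p=camera_params('wrist');print(-cv2.Rodrigues(p['rvec'])[0].T@np.ravel(p['tvec']))
print(to(445,-10,360,90))
E
```

```text
clock: 4.97
eef_pos: [589.7, 73.7, 359.3]
tool_rot: [-3.141, -0.002, -0.194]
force: [1.8, -0.1, 0.3]
width: 59.8
gripper_force: 0.0
[667.2517006   58.21832986 502.61054332]
[-1.259e+01  1.100e+01 -7.000e-02 -1.011e+02]
```

```bash

python3 -m inch '[[[-12.6,11,0,-50],[-12.6,11,0,-50],[-12.6,11,0,-50],[-12.6,11,0,-50],[-12.6,11,0,-50],[-12.6,11,0,-50],[-12.6,11,0,-50],[-12.6,11,0,-50]]]'
python3 -m inch '[[[0,0,0,-51],[0,0,0,-51],[0,0,0,-51],[0,0,0,-51],[0,0,0,-51],[0,0,0,-51],[0,0,0,-51],[0,0,0,-51]]]'
python3 - <<'E'
from h import *
s=sensors.read_state();print(to(445,-10,360,90))
p=camera_params('wrist'); np.save('w3.npy',p,allow_pickle=True)
i=[get_image(n) for n in('wrist','scene')]
cv2.imwrite('pics/w3.png',i[0]);cv2.imwrite('pics/s3.png',i[1])
cv2.imwrite('pics/c3.png',np.hstack([cv2.resize(i[0],(400,250),interpolation=3),cv2.resize(i[1][150:275,260:460],(400,250),interpolation=2)]))
print(proj('wrist',[[442,86.6,309],[502,90.5,250]],p))
E
```

```text
clock: 5.63
eef_pos: [444.6, -10.1, 356.7]
tool_rot: [3.141, -0.001, 0.681]
force: [-0.1, -0.2, 0.4]
width: 59.8
gripper_force: 0.0
clock: 6.3
eef_pos: [444.8, -10.0, 356.3]
tool_rot: [-3.142, -0.0, 1.569]
force: [0.1, 0.3, -0.2]
width: 60.0
gripper_force: 0.0
[ 0.    0.02 -0.37 -0.1 ]
[[309.21683286  74.89104783]
 [387.28259089  77.42158461]]
```

View pics/c3.png

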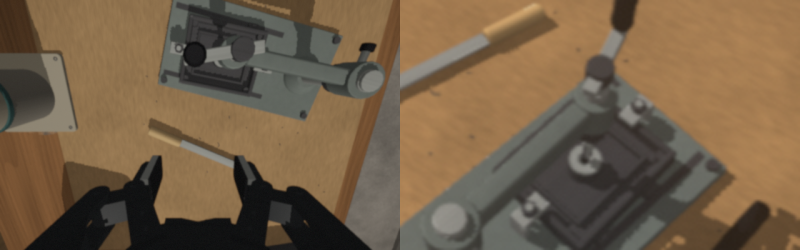

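```bash

python3 - <<'E'
from h import *
i=cv2.imread('pics/s3.png');w=cv2.imread('pics/w3.png')
cv2.imwrite('pics/c4.png',np.hstack([cv2.resize(i[80:280,230:430],(480,480),interpolation=2),cv2.resize(w[20:180,250:356],(318,480),interpolation=2)]))
P=[[502,90.5,z] for z in(50,62,112,200,250)]
print((proj('scene',P)-[230,80])*2.4,'\n',(proj('wrist',P,np.load('w3.npy',allow_pickle=True).item())-[250,20])*3)
E
```

```text
[[292.86530435 358.29776763]
 [293.73520967 352.88955097]
 [297.57724492 329.00355016]
 [305.32611181 280.82870824]
 [310.4073188  249.23875485]] 
 [[315.51758899 213.93159901]
 [318.77132455 212.52422189]
 [334.53962242 205.70377164]
 [375.4006274  188.02967299]
 [411.84777268 172.26475382]]
```

View pics/c4.png

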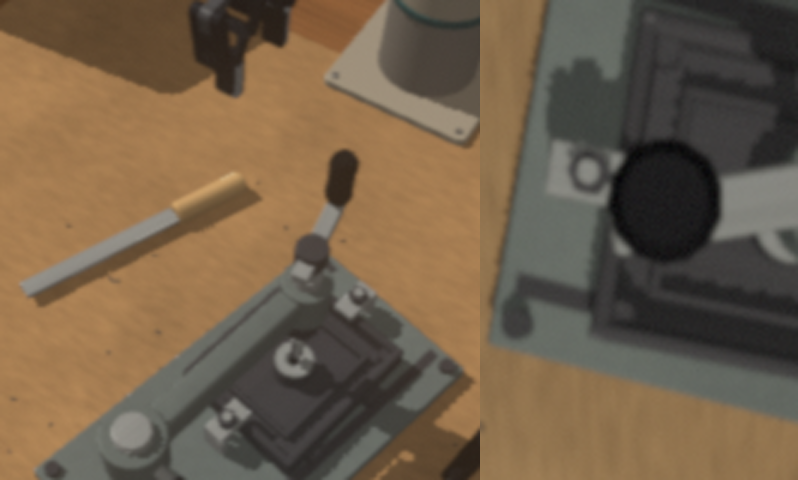

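```bash

python3 - <<'E'
from h import *
p=np.load('w3.npy',allow_pickle=True).item()
a=pix2w('wrist',(312,87),309,p);b=pix2w('scene',(373.5,145.8),309);print(a,b)
for q in(a,b):
  d=q[:2]-[502,90.5];print(np.hypot(*d),np.degrees(np.arctan2(d[1],d[0]))%360)
d=np.array([502,90.5])
k=pix2w('wrist',(240*1.6,48*1.6),260,p);print(k)
E
```

```text
[443.61913997  79.83612033 309.        ] [446.37574631  83.94771775 309.        ]
59.34680401633474 190.35155890249223
56.00883860273544 186.7182210080991
[497.25848963  90.02272315 260.        ]
```

```bash

python3 -m inch '[[[4,-0.2,0,0],[8,-0.2,0,0],[9.15,-0.2,0,0],[9.15,-0.2,3,0],[9.15,-0.2,6,0],[9.15,-0.2,9.1,0],[9.15,-0.2,9.1,0],[9.15,-0.2,9.1,0]]]'
python3 -m inch '[[[0,0,0,0],[0,0,0,0],[0,0,0,0],[0,0,0,0],[0,0,0,0],[0,0,0,0],[0,0,0,0]]]' 1.5
python3 - <<'E'
from h import *
s=sensors.read_state();print(s['force'],to(443,81.5,265,90))
i=get_image('scene');cv2.imwrite('pics/s5.png',i)
w=get_image('wrist')
cv2.imwrite('pics/c5.png',np.hstack([cv2.resize(i[80:280,230:430],(400,400),interpolation=2),cv2.resize(w,(400,400))]))
E
```

```text
clock: 7.07
eef_pos: [442.3, 81.2, 264.8]
tool_rot: [-3.138, 0.001, 1.566]
force: [0.6, -0.6, -0.3]
width: 59.9
gripper_force: 0.0
clock: 7.65
eef_pos: [442.2, 81.4, 265.9]
tool_rot: [-3.141, -0.0, 1.568]
force: [-4.1, 0.2, 5.0]
width: 22.3
gripper_force: 58.5
[-4.09821891  0.21019049  4.99538888] [ 0.01  0.08  0.09 -0.17]
```

View pics/c5.png

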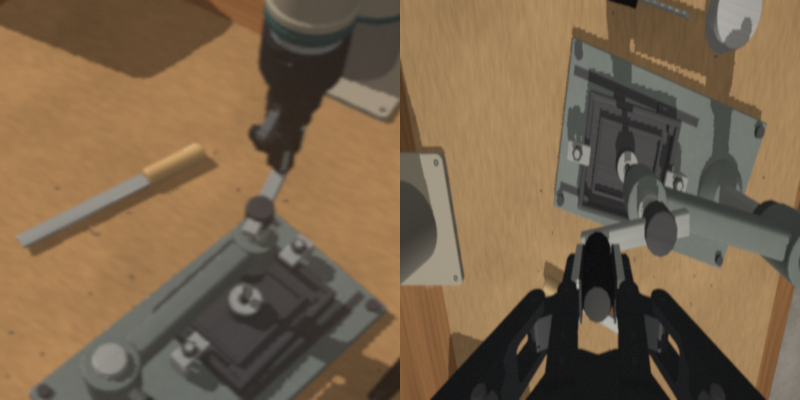

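```bash

python3 -m inch '[[[0,0,0.4,0],[0,0,0.8,0],[0,0,1.2,0],[0,0,1.6,0],[0,0,2.0,0],[0,0,2.4,0],[0,0,2.4,0],[0,0,2.4,0]]]'
python3 -c "
from h import *
s=sensors.read_state();print(s['eef_pos'],s['force'],s['torque'])"
```

```text
clock: 8.42
eef_pos: [442.5, 81.9, 245.1]
tool_rot: [3.14, -0.0, 1.568]
force: [-14.4, -0.5, 36.4]
width: 22.3
gripper_force: 62.3
[442.54594406  81.94712086 245.10891838] [-14.35730256  -0.48667519  36.38409468] [-0.03532595  3.03793627 -0.0436073 ]
```

```bash

python3 - <<'E'
from h import *
a=cv2.imread('pics/s5.png');b=get_image('scene');cv2.imwrite('pics/s6.png',b)
u=proj('scene',[[502,90.5,258]])[0];print(u)
x,y=(u+.5).astype(int)
up=lambda m:cv2.resize(m,None,fx=8,fy=8,interpolation=2)
t=up(a[y-6:y+5,x-8:x+9]);r=up(b[y-12:y+18,x-16:x+17])
m=cv2.matchTemplate(r,t,5);_,v,_,l=cv2.minMaxLoc(m);print(v,l[0]/8-8,l[1]/8-6)
print(proj('scene',[[502,90.5,258-d] for d in(12,21,24)])-u)
c=lambda m:cv2.resize(m[155:255,295:395],(400,400),interpolation=2)
cv2.imwrite('pics/c6.png',np.hstack([c(a),c(b)]))
E
```

```text
[359.69726645 181.60586142]
0.9319843649864197 -0.125 5.625
[[-0.53891834  3.35046478]
 [-0.93376482  5.80523231]
 [-1.06364768  6.61271636]]
```

View pics/c6.png

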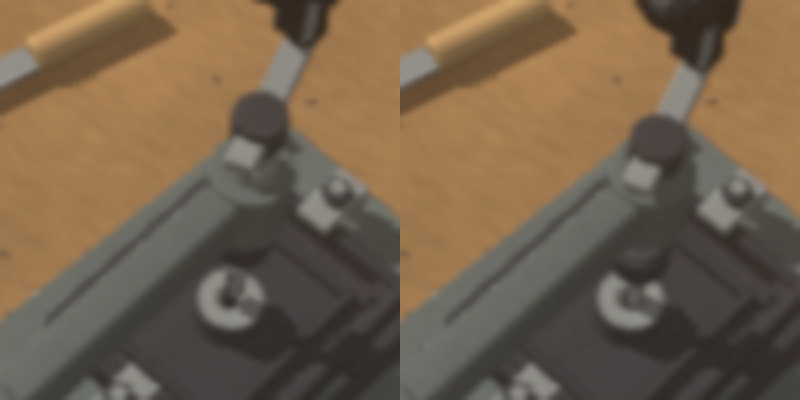

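```bash

python3 -m inch '[[[0,-0.1,0.1,0],[0,-0.15,0.2,0],[0,-0.15,0.2,0],[0,-0.15,0.2,0],[0,-0.15,0.2,0],[0,-0.15,0.2,0]]]'
```

```text
clock: 8.97
eef_pos: [442.4, 82.0, 244.8]
tool_rot: [3.137, -0.001, 1.568]
force: [-14.9, -1.1, 48.6]
width: 22.2
gripper_force: 63.1
```

```bash

python3 - <<'E'
from h import *
b=get_image('scene');cv2.imwrite('pics/s7.png',b)
x,y=360,182
up=lambda m:cv2.resize(m,None,fx=8,fy=8,interpolation=2)
a=cv2.imread('pics/s3.png')
for n in('s5','s6','s7'):
  for (dx,dy) in((0,0),(-4,6)):
    b=cv2.imread(f'pics/{n}.png');X,Y=x+dx,y+dy
    t=up(a[Y-6:Y+5,X-8:X+9]);r=up(b[Y-12:Y+18,X-16:X+17])
    m=cv2.matchTemplate(r,t,5);_,v,_,l=cv2.minMaxLoc(m);print(n,v,l[0]/8-8,l[1]/8-6)
E
```

```text
s5 0.996138870716095 -0.125 0.375
s5 0.9984630346298218 -0.125 0.375
s6 0.9230826497077942 -0.25 6.0
s6 0.9602537751197815 -0.875 5.75
s7 0.9222730994224548 -0.25 6.125
s7 0.9592298269271851 -0.75 5.875
```

```bash

cat > q.py <<'E'
import sys,numpy as np
f0=float(sys.argv[1])
a,b,n=map(float,sys.argv[2:5])  # spindle from a to b deg in n rows
P=lambda t:6*np.array([np.sin(np.radians(f0-t)),np.cos(np.radians(f0-t))])
print([list((P(t)-P(a)).round(2)) for t in np.linspace(a,b,int(n)+1)[1:]])
E
for k in "0 90" "90 180" "180 90" "180 270" "270 180" "270 360";do echo $k; python3 q.py 188.1 $k 8;done
```

```text
0 90
[[np.float64(1.18), np.float64(-0.05)], [np.float64(2.34), np.float64(0.13)], [np.float64(3.44), np.float64(0.53)], [np.float64(4.45), np.float64(1.14)], [np.float64(5.31), np.float64(1.94)], [np.float64(6.01), np.float64(2.89)], [np.float64(6.51), np.float64(3.95)], [np.float64(6.79), np.float64(5.09)]]
90 180
[[np.float64(0.05), np.float64(1.18)], [np.float64(-0.13), np.float64(2.34)], [np.float64(-0.53), np.float64(3.44)], [np.float64(-1.14), np.float64(4.45)], [np.float64(-1.94), np.float64(5.31)], [np.float64(-2.89), np.float64(6.01)], [np.float64(-3.95), np.float64(6.51)], [np.float64(-5.09), np.float64(6.79)]]
180 90
[[np.float64(1.14), np.float64(-0.28)], [np.float64(2.21), np.float64(-0.78)], [np.float64(3.16), np.float64(-1.47)], [np.float64(3.95), np.float64(-2.34)], [np.float64(4.56), np.float64(-3.34)], [np.float64(4.97), np.float64(-4.45)], [np.float64(5.15), np.float64(-5.61)], [np.float64(5.09), np.float64(-6.79)]]
180 270
[[np.float64(-1.18), np.float64(0.05)], [np.float64(-2.34), np.float64(-0.13)], [np.float64(-3.44), np.float64(-0.53)], [np.float64(-4.45), np.float64(-1.14)], [np.float64(-5.31), np.float64(-1.94)], [np.float64(-6.01), np.float64(-2.89)], [np.float64(-6.51), np.float64(-3.95)], [np.float64(-6.79), np.float64(-5.09)]]
270 180
[[np.float64(0.28), np.float64(1.14)], [np.float64(0.78), np.float64(2.21)], [np.float64(1.47), np.float64(3.16)], [np.float64(2.34), np.float64(3.95)], [np.float64(3.34), np.float64(4.56)], [np.float64(4.45), np.float64(4.97)], [np.float64(5.61), np.float64(5.15)], [np.float64(6.79), np.float64(5.09)]]
270 360
[[np.float64(-0.05), np.float64(-1.18)], [np.float64(0.13), np.float64(-2.34)], [np.float64(0.53), np.float64(-3.44)], [np.float64(1.14), np.float64(-4.45)], [np.float64(1.94), np.float64(-5.31)], [np.float64(2.89), np.float64(-6.01)], [np.float64(3.95), np.float64(-6.51)], [np.float64(5.09), np.float64(-6.79)]]
```

```bash

python3 -m inch '[[[1.18,-0.05,-0.15,0],[2.34,0.13,-0.15,0],[3.44,0.53,-0.15,0],[4.45,1.14,-0.15,0],[5.31,1.94,-0.15,0],[6.01,2.89,-0.15,0],[6.51,3.95,-0.15,0],[6.79,5.09,-0.15,0]]]'
python3 -m inch '[[[0,0,0,0],[0,0,0,0],[0,0,0,0]]]'
```

```text
clock: 9.68
eef_pos: [494.6, 150.9, 245.0]
tool_rot: [3.136, -0.002, 1.569]
force: [-6.4, -2.1, 24.2]
width: 22.4
gripper_force: 60.6
clock: 9.93
eef_pos: [497.0, 150.9, 245.1]
tool_rot: [3.131, -0.004, 1.568]
force: [-0.9, 0.1, 20.7]
width: 22.2
gripper_force: 60.3
```

```bash

python3 -m inch '[[[0.05,1.18,0,0],[-0.13,2.34,0,0],[-0.53,3.44,0,0],[-1.14,4.45,0,0],[-1.94,5.31,0.04,0],[-2.89,6.01,0.04,0],[-3.95,6.51,0.04,0],[-5.09,6.79,0.04,0]]]'
python3 -m inch '[[[0,0,0,0],[0,0,0,0],[0,0,0,0]]]'
```

```text
clock: 10.6
eef_pos: [561.4, 100.5, 244.6]
tool_rot: [3.138, -0.004, 1.569]
force: [-8.8, 4.4, 22.2]
width: 22.6
gripper_force: 60.7
clock: 10.85
eef_pos: [561.7, 97.7, 244.6]
tool_rot: [3.137, -0.0, 1.567]
force: [-7.0, -1.8, 22.9]
width: 22.6
gripper_force: 60.6
```

```bash

python3 -m inch '[[[1.14,-0.28,0,0],[2.21,-0.78,0,0],[3.16,-1.47,0,0],[3.95,-2.34,0,0],[4.56,-3.34,-0.04,0],[4.97,-4.45,-0.04,0],[5.15,-5.61,-0.04,0],[5.09,-6.79,-0.04,0]]]'
python3 -m inch '[[[0,0,0,0],[0,0,0,0],[0,0,0,0]]]'
python3 -m inch '[[[0.05,1.18,0,0],[-0.13,2.34,0,0],[-0.53,3.44,0,0],[-1.14,4.45,0,0],[-1.94,5.31,0.04,0],[-2.89,6.01,0.04,0],[-3.95,6.51,0.04,0],[-5.09,6.79,0.04,0]]]'
```

```text
clock: 11.52
eef_pos: [499.1, 150.1, 245.2]
tool_rot: [3.126, -0.004, 1.567]
force: [6.3, -2.3, 16.6]
width: 22.1
gripper_force: 60.0
clock: 11.77
eef_pos: [496.8, 149.9, 245.1]
tool_rot: [3.131, -0.003, 1.567]
force: [-0.0, -1.4, 20.9]
width: 22.4
gripper_force: 60.3
clock: 12.43
eef_pos: [561.4, 100.5, 244.6]
tool_rot: [3.138, -0.004, 1.569]
force: [-8.6, 4.6, 22.2]
width: 22.1
gripper_force: 60.7
```

```bash

python3 -m inch '[[[-1.18,0.05,0,0],[-2.34,-0.13,0,0],[-3.44,-0.53,0,0],[-4.45,-1.14,0,0],[-5.31,-1.94,0.04,0],[-6.01,-2.89,0.04,0],[-6.51,-3.95,0.04,0],[-6.79,-5.09,0.04,0]]]'
python3 -m inch '[[[0,0,0,0],[0,0,0,0],[0,0,0,0]]]'
```

```text
clock: 13.1
eef_pos: [516.1, 30.9, 244.5]
tool_rot: [3.125, -0.002, 1.568]
force: [6.0, 0.2, 16.0]
width: 22.2
gripper_force: 60.0
clock: 13.35
eef_pos: [513.7, 30.2, 244.3]
tool_rot: [3.13, -0.001, 1.567]
force: [-0.1, -0.6, 20.7]
width: 22.2
gripper_force: 60.4
```

```bash

python3 -m inch '[[[0.28,1.14,0,0],[0.78,2.21,0,0],[1.47,3.16,0,0],[2.34,3.95,0,0],[3.34,4.56,-0.04,0],[4.45,4.97,-0.04,0],[5.61,5.15,-0.04,0],[6.79,5.09,-0.04,0]]]'
python3 -m inch '[[[0,0,0,0],[0,0,0,0],[0,0,0,0]]]'
python3 -m inch '[[[-1.18,0.05,0,0],[-2.34,-0.13,0,0],[-3.44,-0.53,0,0],[-4.45,-1.14,0,0],[-5.31,-1.94,0.04,0],[-6.01,-2.89,0.04,0],[-6.51,-3.95,0.04,0],[-6.79,-5.09,0.04,0]]]'
```

```text
clock: 14.02
eef_pos: [562.0, 95.9, 244.5]
tool_rot: [3.137, 0.003, 1.566]
force: [-6.6, -6.8, 24.3]
width: 22.1
gripper_force: 60.8
clock: 14.27
eef_pos: [561.5, 98.7, 244.6]
tool_rot: [3.137, -0.001, 1.568]
force: [-6.2, -0.5, 23.4]
width: 22.3
gripper_force: 60.8
clock: 14.93
eef_pos: [516.1, 30.9, 244.5]
tool_rot: [3.125, -0.002, 1.568]
force: [6.4, 0.2, 15.9]
width: 22.5
gripper_force: 60.0
```

```bash

python3 -m inch '[[[-0.05,-1.18,0,0],[0.13,-2.34,0,0],[0.53,-3.44,0,0],[1.14,-4.45,0,0],[1.94,-5.31,0.04,0],[2.89,-6.01,0.04,0],[3.95,-6.51,0.04,0],[5.09,-6.79,0.04,0]]]'
python3 -m inch '[[[0,0,0,0],[0,0,0,0],[0,0,0,0]]]'
python3 - <<'E'
from h import *
b=get_image('scene');cv2.imwrite('pics/s8.png',b)
up=lambda m:cv2.resize(m,None,fx=8,fy=8,interpolation=2)
a=cv2.imread('pics/s3.png')
for X,Y in((360,182),(356,188)):
    t=up(a[Y-6:Y+5,X-8:X+9]);r=up(b[Y-12:Y+18,X-16:X+17])
    m=cv2.matchTemplate(r,t,5);_,v,_,l=cv2.minMaxLoc(m);print(v,l[0]/8-8,l[1]/8-6)
E
```

```text
clock: 15.6
eef_pos: [442.9, 77.9, 243.5]
tool_rot: [3.137, 0.004, 1.564]
force: [-9.0, -8.5, 34.2]
width: 22.4
gripper_force: 61.6
clock: 15.85
eef_pos: [442.5, 80.9, 243.6]
tool_rot: [3.137, 0.001, 1.567]
force: [-9.6, -3.2, 34.1]
width: 22.6
gripper_force: 61.5
0.9064332842826843 -0.25 6.625
0.9548682570457458 -0.75 6.125
```

```bash

python3 -m inch '[[[0,0,-0.1,0],[0,0,-0.2,0],[0,0,-0.2,0],[0,0,-0.2,0]]]'
python3 -m inch '[[[0,0,0,0],[0,0,0,0],[0,0,0,0],[0,0,0,0]]]' 4.5
python3 -m inch '[[[0,0,-1,0],[0,0,-3,0],[0,0,-6,0],[0,0,-9,0],[0,0,-12,0],[-3,0,-12,0],[-6,0,-12,0],[-9,0,-12,0]]]'
python3 -m inch '[[[0,0,0,0],[0,0,0,0],[0,0,0,0],[0,0,0,0]]]'
python3 - <<'E'
from h import *
p=camera_params('wrist');w=get_image('wrist');i=get_image('scene')
cv2.imwrite('pics/c9.png',np.hstack([cv2.resize(i[80:280,230:430],(400,400),interpolation=2),cv2.resize(w,(400,250))[np.r_[0:250,[249]*150]]]))
print(proj('wrist',[[443,82,285],[502,90,230]],p)/1.6)
E
```

```text
clock: 16.23
eef_pos: [442.3, 80.9, 244.0]
tool_rot: [3.139, 0.0, 1.567]
force: [-5.8, -1.5, 19.2]
width: 22.4
gripper_force: 59.9
clock: 16.57
eef_pos: [441.9, 81.2, 241.6]
tool_rot: [3.141, -0.0, 1.568]
force: [1.2, 0.2, 0.2]
width: 44.9
gripper_force: 0.0
clock: 17.23
eef_pos: [441.6, -9.6, 362.2]
tool_rot: [3.14, 0.0, 1.57]
force: [0.4, -0.4, -0.8]
width: 44.9
gripper_force: 0.0
clock: 17.57
eef_pos: [441.3, -7.6, 361.5]
tool_rot: [-3.141, -0.001, 1.57]
force: [-0.7, -0.7, -0.6]
width: 44.8
gripper_force: 0.0
[[197.97673928  56.35606097]
 [240.28175518  52.4703798 ]]
```

View pics/c9.png

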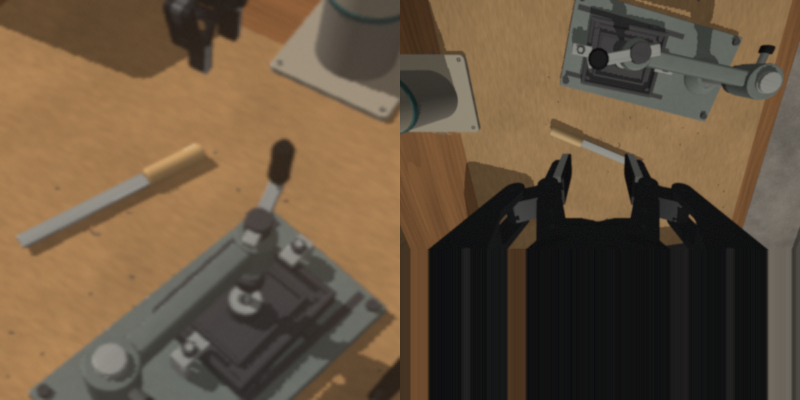

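The pictures show the spindle down in the boss, with the knob at (258,222) and the chuck at the boss at (247,288). The handle is back at its starting direction, the gripper is clear, and the file in view looks unmoved.

```bash
python3 -c "
from cell import *
print(order.finish_job())"
```

```text
the job is handed in; nothing more can be done
None
```

The tap is seated in the hole and cranked about one full turn in (about 359° by the tool position), with a quarter turn back after each of the first two half turns. The handle is released, and I handed the job in at about 17.6 s; no verdict was returned. I checked only the file for movement, not the other bystanders, and the tap's depth is judged from the camera images and from it coming to a hard stop.

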